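Try the plug gauge and sort the two grinder collars

TASK

Two steel spacer collars on the grinding bench differ only in their bores. First try the plug gauge that stands in its block, and leave it standing fully home, flange down, in the collar whose bore takes it, with that collar left in its place on the bench; then put the other collar, whose bore is too tight, flat in the empty square grey scrap tray and let go.

Things in the scene. Friction and masses are not known exactly. Their poses are not given: they have to be found in the camera images.
- gauge: Upright round steel plug gauge, 84 mm tall, 0.3 kg. Origin: centre of the pin's bottom end; z up its axis. Upward from there: nose tapering from 12 to 27 mm diameter by 14 mm, pin 27 mm diameter to 28 mm, flange 42 mm diameter from 28 to 34 mm, dark handle 22 mm diameter from 34 to 84 mm (grip at about 60 mm). It starts in the block with its flange on the block's top, origin 8 mm above the bench.
- block: Parking block for the gauge: fixed bare aluminium, 60 x 60 mm, 36 mm high, with one upright 32 mm hole in the middle from which the gauge lifts straight out. Origin at the centre of the underside, z up.
- wide_collar: Loose steel ring collar, 56 mm outside diameter, 34 mm high, 0.44 kg, standing flat on the bench, bore upright. Its through bore is 32 mm diameter: the gauge's pin goes in until the flange rests on the collar's top (gauge origin then 6 mm above the collar's origin). Origin at the centre of the underside, z up along the bore.
- tight_collar: Loose steel ring collar, 56 mm outside diameter, 34 mm high, 0.60 kg, standing flat on the bench, same as the other outside, but its through bore is 17 mm diameter: only some 5 mm of the gauge's nose goes in. Origin at the centre of the underside, z up along the bore.
- tray: Scrap tray: fixed open grey metal tray, 170 x 170 mm outside, 35 mm high, walls and floor about 5 mm thick, empty. Origin at the centre of its underside, x and y along its sides, z up.

How it is judged:
By the outcome, as a careful person would: the job done as asked, in the order asked, and still so for the second after the job is handed in, with the robot touching nothing.
It also fails if it takes over 59 s, if anything falls off the work surface, if the arm or the gripper's body presses on something with over 40 N, if the wrist force passes 120 N, or if a joint passes its speed limit or range.

ROBOT

A 7-joint arm with a two-finger parallel gripper is mounted at the origin on the work surface. World frame = base frame: x ahead of the robot, y to its left, z up, the work surface at z = 0. Lengths are in m, angles in rad, forces in N, time in s.
With the tool pointing down it reaches from about 0.35 to 0.9 m from the base axis. Payload 8.1 kg.
Tool frame: the origin (TCP) lies at the very end of the fingers, on their centre line; the grasp point (between the pads) lies 19 mm behind it (arm.tcp_to_grasp is the z of the grasp point in the tool frame, in m); z points along the fingers, y is the line along which they close (so a half turn about z gives the same grasp; the last joint's range is limited). The gripper opens to 92 mm and grips with 3 to 60 N. Pads are 19 mm wide; open, the fingers measure 130 mm over their backs; the gripper's body (75 mm by 190 mm) begins 47 mm behind the grasp point.
Start: joints at [-1.42, 0.434, 0.025, 1.573, -0.012, 1.134, -0.075], TCP at [0.157, 0.605, 0.227] pointing down, gripper open.
Joint ranges: [-2.62, 2.62], [-0.44, 2.09], [-1.27, 1.32], [0.08, 2.57], [-1.32, 4.46], [0.12, 2], [-2.74, 2.74]. Speed limits (rad/s): [2.22, 2.22, 3.01, 3.01, 3.14, 3.14, 3.14].

INTERFACE

Orientations are given as a rotation vector (axis times angle).
In Python, from cell import readout, vision, sign_off, arm gives the robot as it stands. The module is installed in compiled form; this text tells all that it offers.
- The arm moves only by the shell command python3 -m creep 'ROWS' [FORCE]. ROWS is JSON, a list of rows, each a list of 5 numbers: the shift along the tool's x, y, z in units of 4 cm (1.0 is 4 cm), then the turn about the tool's z in units of 4 degrees (1.0 is 4 degrees), then the opening, from 0 (shut) to 1 (fully open). A call has 1 to 12 rows; each row shifts and turns the commanded pose from where the row before left it, along the tool's axes as they then stand; what a row does not reach is not made up. A row lasts 1/8 s, in which the tool goes at most 62.5 mm and 10.7 degrees, less where a joint would pass 70% of its speed; a pose out of reach is approached as far as the arm can. A call with a number of a shift or a turn outside -1 to 1 is refused whole. A call with a gripper value outside its range is refused whole. The fingers move at their own pace and stop on an object; FORCE is the grip in N (left out, the last holds). Time passes only in rows, so rows that do not move let the fingers close. It gives the time, the measured TCP pose, the force, the opening and the grip force at its end, in the units of the state.
- readout.observe(): the state, without advancing time (a new reading comes with each control period).
- vision.get_image(name): name is "side" or "top" or "wrist"; returns a dict with "pixels" (384x512x3 uint8, blue, green, red), "z_map" (384x512 float32, m along the optical axis (not along the pixel's ray), 0 where there is no reading), "camera_matrix" (3x3 intrinsics, pixels), "position" and "rotation" of the camera in the world. Camera axes: x right, y up, looking along -z (the intrinsics and any distortion apply to the point x, -y, -z); pixel columns grow to the right and rows downward; lengths in m; the calibration is good to about 2 mm. A picture is of the moment at which its call begins.
- sign_off(): hands the job in; it is judged then, once.
The state is a dict: "clock": time; "joints": joint angles; "dq": joint speeds; "joint_efforts": joint torques, N m; "position": TCP position; "ee_rot": TCP orientation; "force": force on the tool from outside, world axes, zero at the start; "ft_torque": the same for the moment, N m; "width": opening from 0.0 (shut) to 1.0 (fully open); "gripper_force": force on a finger pad.
Only numpy, scipy, OpenCV 4.12 (cv2) and the standard library are available. Lean on these libraries where they do the work, as an engineer would, in place of code of your own. Each camera call takes 0.05 s, during which the arm holds its last target. There are 200 camera calls.

## Working session

There is one attempt and no reset: what is moved stays moved. The work goes in short steps, Python scripts to look and compute and a shell command to move; the robot and the scene stay as the last step left them, time stands still between calls to the robot, and variables do not carry over. Pictures are saved under pics/ and viewed, at most 10 in all, crops included, and the job is handed in when it is done.

```bash
mkdir -p pics
python3 - <<'E'
from cell import readout, vision, arm
import cv2
s=readout.observe();print(s)
for n in("top","side"):
    d=vision.get_image(n);cv2.imwrite(f"pics/{n}0.png",d["pixels"]);print(n,d["camera_matrix"],d["position"],d["rotation"],[k for k in d])
E
```

```text
{'clock': 0.0, 'joints': array([-1.41958639,  0.43523888,  0.02497803,  1.5740907 , -0.01160086,
        1.133995  , -0.07509273]), 'dq': array([-0.00038642, -0.00018946, -0.00050288,  0.00109596,  0.00161537,
       -0.00079054,  0.000579  ]), 'joint_efforts': array([ 5.10482664e-05, -6.67855310e+01,  9.85089093e-01, -3.14452636e+01,
       -6.04580040e-02,  4.28657373e-02,  1.82952131e-04]), 'position': array([0.15686371, 0.60446922, 0.22593763]), 'ee_rot': array([-3.97712347e-01, -3.11625961e+00,  2.49112028e-03]), 'force': array([ 0.3940077 , -0.10788621,  0.1810584 ]), 'ft_torque': array([-0.06068948, -0.0126408 ,  0.03404551]), 'gripper_force': 0.0, 'width': 1.0001785441493722}
top [[421.63187066   0.         244.65349255]
 [  0.         421.63187066 191.65728614]
 [  0.           0.           1.        ]] [0.44014721 0.01698079 1.11334021] [ 0.05581107 -0.0620689  -1.53992792] ['pixels', 'z_map', 'camera_matrix', 'position', 'rotation']
side [[355.6479264    0.         257.08756923]
 [  0.         355.6479264  187.60151958]
 [  0.           0.           1.        ]] [ 0.47093123 -0.60894707  0.73765544] [ 0.72677949 -0.02415725 -0.0839235 ] ['pixels', 'z_map', 'camera_matrix', 'position', 'rotation']
```

View pics/top0.png

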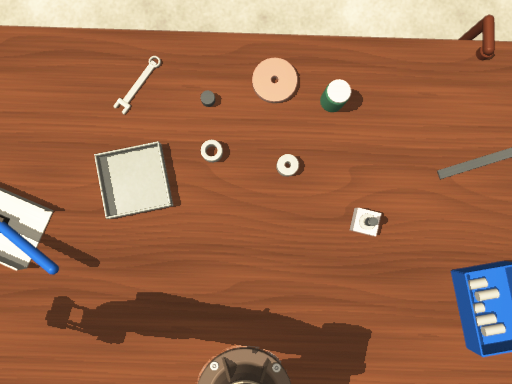

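View pics/side0.png

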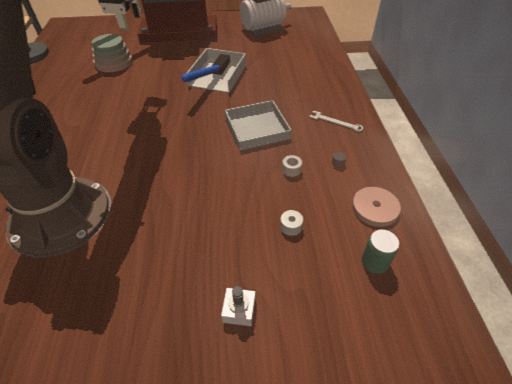

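The top view shows the wide-bore collar at about (211,150) and the tight one at (288,165). The gauge in its block is at (367,222) and the empty tray at (135,180). The side view agrees, with the collars at (292,166) and (291,222) and the gauge at (238,300).

```bash
cat > h.py <<'E'
import numpy as np,cv2
from scipy.spatial.transform import Rotation as R
from cell import readout,vision,arm
def world(d):
    K=d["camera_matrix"];h,w=d["z_map"].shape;u,v=np.meshgrid(np.arange(w),np.arange(h));z=d["z_map"]
    P=np.stack([(u-K[0,2])/K[0,0]*z,-(v-K[1,2])/K[1,1]*z,-z],-1)
    W=P@R.from_rotvec(d["rotation"]).as_matrix().T+d["position"];W[z==0]=np.nan
    return W
def ray(d,uv,z):
    K=d["camera_matrix"];r=np.array([(uv[0]-K[0,2])/K[0,0],-(uv[1]-K[1,2])/K[1,1],-1])
    r=R.from_rotvec(d["rotation"]).as_matrix()@r;p=d["position"]
    return p+r*(z-p[2])/r[2]
def sel(W,xy,rad,lo,hi):
    return (np.hypot(W[...,0]-xy[0],W[...,1]-xy[1])<rad)&(W[...,2]>lo)&(W[...,2]<hi)
def circ(p):
    c,r=cv2.minEnclosingCircle(p.astype(np.float32));return np.round([*c,r],4)
E
python3 - <<'E'
from h import *
T=vision.get_image("top");S=vision.get_image("side")
for n,d,px in(("top",T,dict(wide=(211,150),tight=(288,165),block=(360,222),gauge=(371,222),tray=(135,180))),("side",S,dict(wide=(292,164),tight=(291,220),block=(238,305),gauge=(238,293),tray=(258,125)))):
    W=world(d);print(n,"bench z",np.nanmedian(W[...,2]))
    for k,uv in px.items():
        zt=dict(wide=.034,tight=.034,block=.036,gauge=.092,tray=.035)[k]
        c=ray(d,uv,zt)[:2];rad=dict(tray=.14,gauge=.03,block=.05).get(k,.045)
        m=sel(W,c,rad,zt-.006,zt+.006);p=W[m]
        print(k,c.round(3),len(p),p.mean(0).round(4),"circ",circ(p[:,:2]),"rect",[np.round(q,4) for q in cv2.minAreaRect(p[:,:2].astype(np.float32))])
        if k in("wide","tight"):
            g=cv2.cvtColor(d["pixels"],cv2.COLOR_BGR2GRAY)
            mm=((g>130)&sel(W,c,.045,.02,.06)).astype(np.uint8)
            cs,hi=cv2.findContours(mm,cv2.RETR_CCOMP,cv2.CHAIN_APPROX_NONE)
            for cc,h in zip(cs,hi[0]):
                if h[3]>=0:
                    q=np.array([ray(d,x[0],.034) for x in cc]);print("   hole",circ(q[:,:2]))
E
```

```text
top bench z 0.0001680353524160516
wide [0.627 0.104] 244 [0.6276 0.1043 0.034 ] circ [0.6279 0.1046 0.0278] rect [array([0.6273, 0.1041]), array([0.0524, 0.0519]), np.float64(1.5052)]
   hole [0.6062 0.1007 0.0027]
   hole [0.6224 0.0832 0.0027]
   hole [0.6277 0.1048 0.0178]
tight [ 0.594 -0.096] 330 [ 0.5963 -0.0936  0.0342] circ [ 0.5964 -0.0943  0.028 ] rect [array([ 0.5964, -0.0942]), array([0.053, 0.055]), np.float64(46.6439)]
   hole [ 0.5788 -0.1091  0.0027]
   hole [ 0.5836 -0.0961  0.0027]
   hole [ 0.6025 -0.1164  0.0027]
   hole [ 0.6023 -0.1112  0.0027]
   hole [ 0.5953 -0.094   0.0098]
block [ 0.453 -0.283] 388 [ 0.4543 -0.2946  0.0366] circ [ 0.4547 -0.2981  0.0408] rect [array([ 0.4552, -0.2988]), array([0.0614, 0.0597]), np.float64(77.8382)]
gauge [ 0.453 -0.294] 69 [ 0.4552 -0.2982  0.0915] circ [ 0.4551 -0.2984  0.011 ] rect [array([ 0.4555, -0.2985]), array([0.0194, 0.0213]), np.float64(1.8094)]
tray [0.543 0.296] 566 [0.5456 0.3069 0.0343] circ [0.5457 0.3046 0.1188] rect [array([0.5449, 0.3048]), array([0.1703, 0.1717]), np.float64(13.562)]
side bench z 0.000130
[... 201 characters left out ...]
t [ 0.593 -0.098] 323 [ 0.5954 -0.0956  0.0339] circ [ 0.5958 -0.0937  0.0285] rect [array([ 0.5957, -0.0945]), array([0.053 , 0.0539]), np.float64(69.3062)]
   hole [ 0.5953 -0.0939  0.011 ]
   hole [ 0.5856 -0.0791  0.0032]
block [ 0.453 -0.303] 577 [ 0.4546 -0.305   0.0366] circ [ 0.4548 -0.2983  0.0419] rect [array([ 0.4545, -0.2984]), array([0.0615, 0.0604]), np.float64(78.4131)]
gauge [ 0.456 -0.303] 110 [ 0.4542 -0.3     0.0914] circ [ 0.4541 -0.2991  0.0114] rect [array([ 0.4542, -0.2991]), array([0.0213, 0.0206]), np.float64(53.7548)]
tray [0.544 0.276] 360 [0.5464 0.2954 0.0334] circ [0.5431 0.303  0.1186] rect [array([0.5441, 0.3045]), array([0.1702, 0.1748]), np.float64(13.4767)]
```

The positions from the two views agree within 1 to 2 mm, and sizes and heights match. The bores measure about 32–36 mm for the wide collar and 18–22 mm for the tight one. First I turn the tool square to the world, then move towards the gauge.

```bash
cat >> h.py <<'E'
def go(x,y,z):
    s=readout.observe();M=R.from_rotvec(s["ee_rot"]).as_matrix();e=M.T@(np.array([x,y,z])-s["position"])/.04
    ya=np.degrees(np.arctan2(M[1,1],M[0,1]))
    print("t",round(s["clock"],2),"pos",s["position"].round(4),"yaw y",ya.round(2),"tilt",M[2,2].round(5),"units",e.round(3),"F",s["force"].round(1),"w",round(s["width"],3),"gf",round(s["gripper_force"],1),"j7",s["joints"][6].round(2))
E
python3 -m creep '[[0,0,0,-0.9,1],[0,0,0,-0.9,1],[0,0,0,-0.9,1],[0,0,0,-0.93,1],[-0.93,-1,0,0,1],[-0.93,-1,0,0,1],[-0.93,-1,0,0,1],[-0.93,-1,0,0,1],[-0.93,-1,0,0,1],[-0.93,-1,0,0,1],[-0.93,-1,0,0,1],[-0.93,-1,0,0,1]]'
python3 -c "from h import *;go(.4548,-.2985,.2)"
```

```text
clock: 1.7
position: [0.4554, 0.2834, 0.2268]
ee_rot: [0.0, 3.141, 0.0]
force: [0.2, 0.0, -0.6]
width: 1.002
gripper_force: 0.0
t 1.7 pos [0.4554 0.2834 0.2268] yaw y 89.99 tilt -1.0 units [ 1.1000e-02 -1.4549e+01  6.6700e-01] F [ 0.2  0.  -0.6] w 1.002 gf 0.0 j7 0.96
```

```bash
python3 -m creep '[[0,-1,0,0,1],[0,-1,0,0,1],[0,-1,0,0,1],[0,-1,0,0,1],[0,-1,0,0,1],[0,-1,0,0,1],[0,-1,0,0,1],[0,-1,0,0,1],[0,-1,0,0,1],[0,-1,0,0,1],[0,-1,0,0,1],[0,-1,0,0,1]]'
python3 -m creep '[[0,-1,0.5,0,0.7],[0,-1,0.8,0,0.7],[0,-0.55,0.7,0,0.7],[0,0,0,0,0.7],[0,0,0,0,0.7],[0,0,0,0,0.7]]'
python3 -c "from h import *;go(.4548,-.2985,.049)"
```

```text
clock: 3.2
position: [0.454, -0.1963, 0.2268]
ee_rot: [0.0, 3.141, 0.0]
force: [0.3, -0.3, -0.1]
width: 1.002
gripper_force: 0.0
clock: 3.95
position: [0.4551, -0.2962, 0.1478]
ee_rot: [-0.002, 3.14, -0.0]
force: [1.1, -0.4, 0.4]
width: 0.699
gripper_force: 0.0
t 3.95 pos [ 0.4551 -0.2962  0.1478] yaw y 90.07 tilt -1.0 units [ 0.012 -0.056  2.47 ] F [ 1.1 -0.4  0.4] w 0.699 gf 0.0 j7 2.27
```

```bash
python3 -m creep '[[0,-0.05,0.6,0,0.7],[0,0,0.7,0,0.7],[0,0,0.7,0,0.7],[0,0,0.47,0,0.7],[0,0,0,0,0.7],[0,0,0,0,0.7]]'
python3 -m creep '[[0,0,0,0,0.1],[0,0,0,0,0.1],[0,0,0,0,0.1],[0,0,0,0,0.1],[0,0,0,0,0.1],[0,0,0,0,0.1]]' 25
python3 -c "from h import *;go(.4548,-.2985,.049)"
```

```text
clock: 4.7
position: [0.455, -0.2991, 0.0491]
ee_rot: [-0.0, 3.14, -0.001]
force: [0.7, -0.4, 0.1]
width: 0.695
gripper_force: 0.0
clock: 5.45
position: [0.4541, -0.2992, 0.0479]
ee_rot: [-0.001, -3.142, -0.0]
force: [-1.0, -0.4, 0.7]
width: 0.234
gripper_force: 25.0
t 5.45 pos [ 0.4541 -0.2992  0.0479] yaw y 89.97 tilt -1.0 units [-0.017  0.017 -0.027] F [-1.  -0.4  0.7] w 0.234 gf 25.0 j7 2.35
```

```bash
python3 -m creep '[[0,0,-0.4,0,0.1],[0,0,-0.8,0,0.1],[0,0,-0.8,0,0.1],[0,0,-0.8,0,0.1],[0,0,-0.4,0,0.1],[0,0,0,0,0.1],[0,0,0,0,0.1]]'
python3 -m creep '[[-0.4,0.8,0,0,0.1],[-0.4,0.9,0,0,0.1],[-0.4,0.9,0,0,0.1],[-0.4,0.9,0,0,0.1],[-0.4,0.9,0,0,0.1],[-0.4,0.9,0,0,0.1],[-0.4,0.9,0,0,0.1],[-0.4,0.9,0,0,0.1],[-0.4,0.9,0,0,0.1],[-0.4,0.9,0,0,0.1],[-0.3,0.6,0,0,0.1],[-0.05,0.5,0,0,0.1]]'
python3 -m creep '[[0,0,0,0,0.1],[0,0,0,0,0.1],[0,0,0,0,0.1],[0,0,0,0,0.1]]'
python3 - <<'E'
from h import *
go(.6274,.1047,.1)
d=vision.get_image("top");cv2.imwrite("pics/t1.png",d["pixels"][90:270,120:360].repeat(3,0).repeat(3,1))
d=vision.get_image("side");cv2.imwrite("pics/s1.png",d["pixels"][60:240,180:420].repeat(3,0).repeat(3,1))
d=vision.get_image("wrist");cv2.imwrite("pics/w1.png",d["pixels"])
E
```

```text
clock: 6.32
position: [0.4535, -0.2986, 0.1749]
ee_rot: [-0.001, -3.14, -0.001]
force: [0.2, -0.4, -3.9]
width: 0.236
gripper_force: 25.0
clock: 7.82
position: [0.628, 0.1018, 0.1741]
ee_rot: [0.0, -3.139, 0.001]
force: [-0.7, -0.6, -3.9]
width: 0.233
gripper_force: 25.0
clock: 8.32
position: [0.6282, 0.0998, 0.1761]
ee_rot: [0.003, 3.141, -0.0]
force: [-0.2, -0.2, -3.4]
width: 0.231
gripper_force: 25.0
t 8.32 pos [0.6282 0.0998 0.1761] yaw y 89.9 tilt -1.0 units [0.021 0.122 1.903] F [-0.2 -0.2 -3.4] w 0.231 gf 25.0 j7 1.51
```

View pics/s1.png

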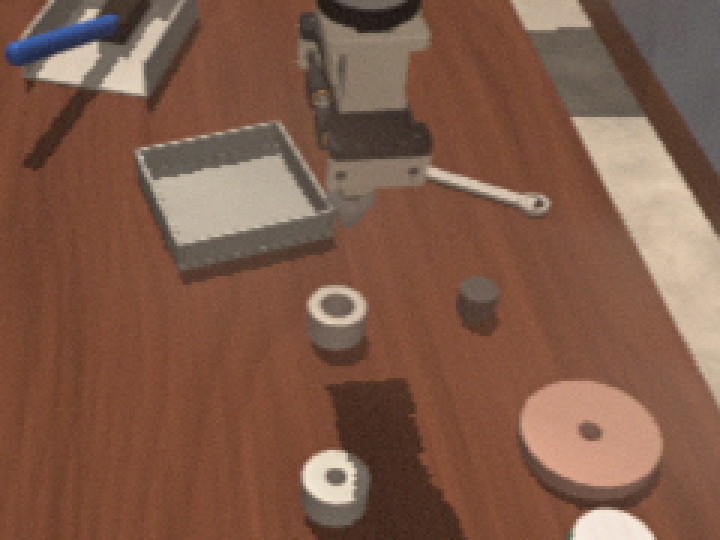

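View pics/w1.png

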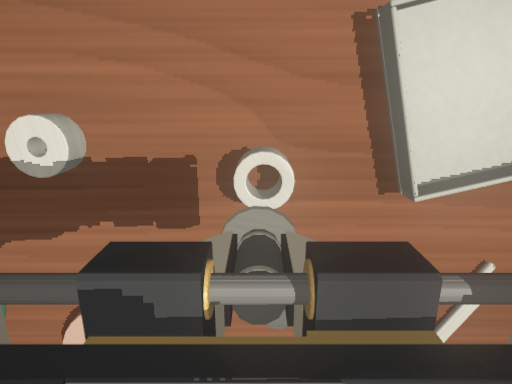

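The side view shows the gauge held just beyond the wide collar (the nose at crop (350,210)). The wrist view shows it between the fingers at (260,280), with the wide bore clear at (264,180).

```bash
python3 -m creep '[[0.02,0.12,0.3,0,0.1],[0,0,0.6,0,0.1],[0,0,0.6,0,0.1],[0,0,0.4,0,0.1],[0,0,0,0,0.1],[0,0,0,0,0.1],[0,0,0,0,0.1]]'
python3 - <<'E'
from h import *
for i in range(3):
    go(.6274,.1047,.047)
    d=vision.get_image("side");W=world(d)
    m=sel(W,(.6274,.1047),.045,.029,.036);print("collar",m.sum(),circ(W[m][:,:2]))
# gauge flange (z ~ tcp-.041+.028..+.034): points near axis
z=readout.observe()["position"][2]-.041
m=sel(W,(.6274,.1047),.035,z+.002,z+.026);p=W[m];print("pin pts",len(p), "x mid",(p[:,0].min()+p[:,0].max())/2,"y min",p[:,1].min(),p[:,0].min(),p[:,0].max())
cv2.imwrite("pics/s2.png",cv2.resize(d["pixels"][110:200,240:360],None,fx=5,fy=5))
E
```

```text
clock: 9.35
position: [0.6282, 0.1056, 0.1009]
ee_rot: [0.001, 3.14, 0.001]
force: [0.9, 0.5, -3.9]
width: 0.236
gripper_force: 25.0
t 9.35 pos [0.6282 0.1056 0.1009] yaw y 89.97 tilt -1.0 units [ 0.023 -0.024  1.348] F [ 0.9  0.5 -3.9] w 0.236 gf 25.0 j7 1.53
collar 171 [0.6274 0.105  0.0289]
t 9.4 pos [0.6281 0.1057 0.1008] yaw y 89.97 tilt -1.0 units [ 0.019 -0.025  1.346] F [ 0.3 -0.2 -3.3] w 0.234 gf 25.0 j7 1.53
collar 155 [0.6273 0.1047 0.0283]
t 9.45 pos [0.628  0.1057 0.1007] yaw y 89.98 tilt -1.0 units [ 0.016 -0.026  1.343] F [-0.5  0.4 -2.7] w 0.24 gf 25.0 j7 1.53
collar 161 [0.6266 0.1047 0.0286]
pin pts 23 x mid 0.6269220628797156 y min 0.09135273794078602 0.6149032034291964 0.6389409223302349
```

View pics/s2.png

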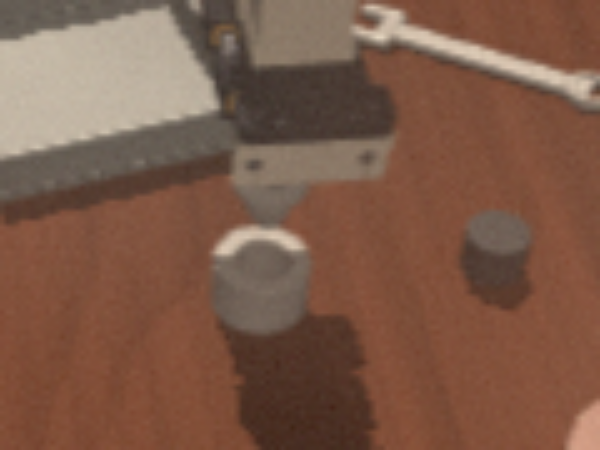

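The crop shows the nose at (268,225) centred over the bore at (262,262), and the measured pin and collar centres agree within 1 mm. I lower gently now.

```bash
python3 -m creep '[[0.01,-0.02,0.3,0,0.1],[0,0,0.3,0,0.1],[0,0,0.2,0,0.1],[0,0,0.15,0,0.1],[0,0,0.15,0,0.1],[0,0,0.15,0,0.1],[0,0,0,0,0.1],[0,0,0,0,0.1]]'
python3 -c "from h import *;go(.6274,.1047,.047)"
```

```text
clock: 10.5
position: [0.6273, 0.1048, 0.0501]
ee_rot: [0.001, 3.141, 0.0]
force: [-0.1, 0.1, -3.1]
width: 0.235
gripper_force: 25.0
t 10.5 pos [0.6273 0.1048 0.0501] yaw y 89.97 tilt -1.0 units [-0.003 -0.002  0.078] F [-0.1  0.1 -3.1] w 0.235 gf 25.0 j7 1.55
```

```bash
python3 -m creep '[[0,0,0.04,0,0.1],[0,0,0.03,0,0.1],[0,0,0,0,0.1],[0,0,0,0,0.1]]'
python3 -c "from h import *;go(.6274,.1047,.047)"
```

```text
clock: 11.0
position: [0.6272, 0.1048, 0.0472]
ee_rot: [0.001, 3.141, 0.0]
force: [-0.5, 0.4, -3.4]
width: 0.232
gripper_force: 25.0
t 11.0 pos [0.6272 0.1048 0.0472] yaw y 89.98 tilt -1.0 units [-0.006 -0.002  0.004] F [-0.5  0.4 -3.4] w 0.232 gf 25.0 j7 1.55
```

```bash
python3 -m creep '[[0,0,0.025,0,0.1],[0,0,0.025,0,0.1],[0,0,0,0,0.1],[0,0,0,0,0.1]]'
python3 -c "from h import *;go(.6274,.1047,.047)"
```

```text
clock: 11.5
position: [0.6273, 0.1048, 0.0459]
ee_rot: [0.001, 3.141, 0.001]
force: [-3.2, -1.0, 5.5]
width: 0.233
gripper_force: 25.0
t 11.5 pos [0.6273 0.1048 0.0459] yaw y 89.97 tilt -1.0 units [-0.004 -0.002 -0.026] F [-3.2 -1.   5.5] w 0.233 gf 25.0 j7 1.55
```

Contact on the collar top at the expected height, so I release, retreat and check.

```bash
python3 -m creep '[[0,0,0,0,0.5],[0,0,0,0,0.6],[0,0,0,0,0.6],[0,0,0,0,0.6],[0,0,-0.4,0,0.6],[0,0,-0.8,0,0.6],[0,0,-0.9,0,0.6],[0,0,-0.9,0,0.6],[0,-1,-0.5,0,1],[0,-1,0,0,1],[0.2,-1,0,0,1],[0.2,-1,0,0,1]]'
python3 -m creep '[[0.2,-0.8,0,0,1],[0.2,-0.2,0,0,1],[0,0,0,0,1],[0,0,0,0,1],[0,0,0,0,1]]'
python3 - <<'E'
from h import *
go(.596,-.094,.006)
d=vision.get_image("side");W=world(d)
m=sel(W,(.6274,.1047),.025,.08,.1);print("handle top",m.sum(),W[m].mean(0),circ(W[m][:,:2]))
m=sel(W,(.596,-.094),.045,.029,.038);print("tight",m.sum(),circ(W[m][:,:2]))
m=sel(W,(.6274,.1047),.04,.036,.044);print("flange",m.sum(),W[m].mean(0),circ(W[m][:,:2]))
cv2.imwrite("pics/s3.png",cv2.resize(d["pixels"][110:250,210:370],None,fx=4,fy=4))
E
```

```text
clock: 13.0
position: [0.6109, -0.0566, 0.1865]
ee_rot: [0.001, 3.14, 0.0]
force: [0.4, -0.3, 0.0]
width: 0.975
gripper_force: 0.0
clock: 13.62
position: [0.5955, -0.0936, 0.1851]
ee_rot: [-0.003, 3.142, 0.001]
force: [0.6, 0.9, 0.3]
width: 0.999
gripper_force: 0.0
t 13.62 pos [ 0.5955 -0.0936  0.1851] yaw y 90.1 tilt -1.0 units [-0.013 -0.011  4.477] F [0.6 0.9 0.3] w 0.999 gf 0.0 j7 1.83
handle top 0 [nan nan nan] [0. 0. 0.]
tight 315 [ 0.5948 -0.0929  0.029 ]
flange 4 [0.61139143 0.10458686 0.03920525] [0.6148 0.109  0.0117]<stdin>:4: RuntimeWarning: Mean of empty slice.
  ret = um.true_divide(
```

View pics/s3.png

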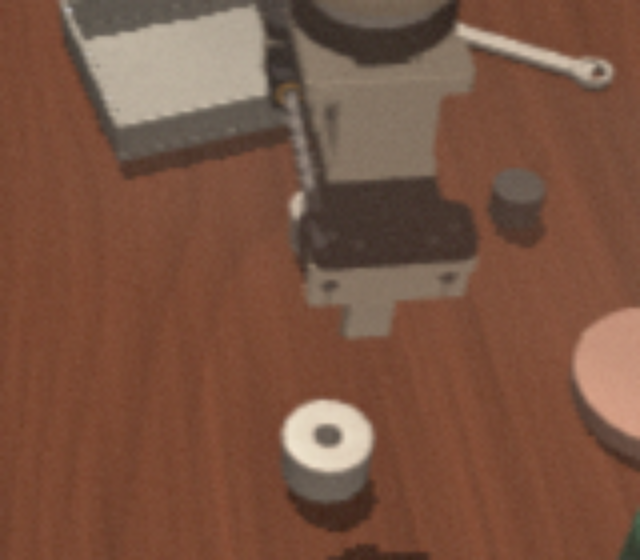

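The gripper hides the wide collar in the side view; the tight collar is at crop (327,445). I check the gauge with the wrist and top depth maps instead.

Run:
```python
from h import *
for n in("wrist","top"):
    d=vision.get_image(n);W=world(d)
    for k,c,a,b in(("handle top",(.6274,.1047),.08,.1),("flange",(.6274,.1047),.036,.046),("tight",(.596,-.094),.029,.038)):
        m=sel(W,c,.042,a,b);print(n,k,m.sum(),W[m].mean(0).round(4) if m.any() else "",circ(W[m][:,:2]) if m.any() else "")
```

```text
wrist handle top 475 [0.6248 0.0981 0.0878] [0.6264 0.1011 0.0108]
wrist flange 986 [0.6249 0.0978 0.0403] [0.6262 0.1012 0.0264]
wrist tight 2499 [ 0.5956 -0.0951  0.0343] [ 0.5966 -0.0951  0.0279]
top handle top 67 [0.6272 0.1046 0.0893] [0.6278 0.1051 0.0111]
top flange 141 [0.6242 0.1035 0.0398] [0.6273 0.1042 0.0274]
top tight 9 [ 0.5959 -0.0689  0.0338] [ 0.5987 -0.0701  0.0106]
```

The handle top is at 0.090 m and the flange at 0.040 m, so the gauge stands fully home. Next is the tight collar.

```bash
python3 -m creep '[[0,-0.02,0.5,0,1],[0,0,0.9,0,1],[0,0,0.9,0,1],[0,0,0.9,0,1],[0,0,0.6,0,1],[0,0,0.4,0,1],[0,0,0.25,0,1],[0,0,0,0,1],[0,0,0,0,1]]'
python3 -c "from h import *;go(.596,-.0945,.006)"
python3 -m creep '[[0,0,0,0,0.5],[0,0,0,0,0.4],[0,0,0,0,0.4],[0,0,0,0,0.4],[0,0,0,0,0.4],[0,0,0,0,0.4],[0,0,0,0,0.4]]' 40
python3 -c "from h import *;go(.596,-.0945,.006)"
```

```text
clock: 14.9
position: [0.5957, -0.0961, 0.0079]
ee_rot: [0.001, 3.14, -0.0]
force: [0.7, -0.0, -0.6]
width: 1.002
gripper_force: 0.0
t 14.9 pos [ 0.5957 -0.0961  0.0079] yaw y 89.97 tilt -1.0 units [-0.008  0.041  0.048] F [ 0.7 -0.  -0.6] w 1.002 gf 0.0 j7 1.92
clock: 15.78
position: [0.5951, -0.0954, 0.0072]
ee_rot: [-0.0, 3.142, 0.001]
force: [-0.1, 4.1, 2.5]
width: 0.606
gripper_force: 40.0
t 15.78 pos [ 0.5951 -0.0954  0.0072] yaw y 90.0 tilt -1.0 units [-0.022  0.023  0.03 ] F [-0.1  4.1  2.5] w 0.606 gf 40.0 j7 1.92
```

```bash
python3 -m creep '[[0,0,-0.3,0,0.4],[0,0,-0.7,0,0.4],[0,0,-0.9,0,0.4],[0,0,-0.9,0,0.4],[0,0,-0.9,0,0.4],[0,0,-0.6,0,0.4],[0,0,-0.2,0,0.4],[0,0,0,0,0.4]]'
python3 -m creep '[[0.1,0.5,0,0,0.4],[0.1,0.9,0,0,0.4],[0.1,0.9,0,0,0.4],[0.1,0.9,0,0,0.4],[0.1,0.9,0,0,0.4],[0.1,0.9,0,0,0.4],[0.1,0.9,0,0,0.4],[0.1,0.9,0,0,0.4],[0.1,0.9,0,0,0.4],[0.1,0.9,0,0,0.4],[0.1,0.9,0,0,0.4],[0.1,0.5,0,0,0.4]]'
python3 -m creep '[[0,0,0,0,0.4],[0,0,0,0,0.4],[0,0,0,0,0.4]]'
python3 - <<'E'
from h import *
go(.5446,.3047,.013)
E
```

```text
clock: 16.77
position: [0.5946, -0.0963, 0.1868]
ee_rot: [-0.001, -3.141, 0.0]
force: [0.0, -0.1, -8.5]
width: 0.599
gripper_force: 40.0
clock: 18.27
position: [0.5452, 0.3068, 0.1856]
ee_rot: [0.004, -3.139, 0.001]
force: [0.3, -0.7, -7.9]
width: 0.601
gripper_force: 40.0
clock: 18.65
position: [0.5476, 0.3024, 0.1871]
ee_rot: [0.004, 3.142, -0.001]
force: [0.3, -0.5, -6.7]
width: 0.606
gripper_force: 40.0
t 18.65 pos [0.5476 0.3024 0.1871] yaw y 89.85 tilt -1.0 units [0.076 0.062 4.352] F [ 0.3 -0.5 -6.7] w 0.606 gf 40.0 j7 1.13
```

```bash
python3 -m creep '[[0.05,0.05,0.4,0,0.4],[0,0,0.8,0,0.4],[0,0,0.9,0,0.4],[0,0,0.9,0,0.4],[0,0,0.6,0,0.4],[0,0,0.3,0,0.4],[0,0,0.2,0,0.4],[0,0,0.15,0,0.4],[0,0,0,0,0.4],[0,0,0,0,0.4]]'
python3 -c "from h import *;go(.5446,.3047,.013)"
```

```text
clock: 19.9
position: [0.5457, 0.3063, 0.0178]
ee_rot: [0.001, 3.141, 0.001]
force: [0.5, -0.1, -7.2]
width: 0.605
gripper_force: 40.0
t 19.9 pos [0.5457 0.3063 0.0178] yaw y 89.97 tilt -1.0 units [ 0.026 -0.039  0.12 ] F [ 0.5 -0.1 -7.2] w 0.605 gf 40.0 j7 1.19
```

```bash
python3 -m creep '[[0,0,0.06,0,0.4],[0,0,0.05,0,0.4],[0,0,0.03,0,0.4],[0,0,0,0,0.4],[0,0,0,0,0.4]]'
python3 -c "from h import *;go(.5446,.3047,.013)"
```

```text
clock: 20.52
position: [0.5452, 0.306, 0.0122]
ee_rot: [0.001, 3.141, 0.001]
force: [-4.8, -1.7, 6.0]
width: 0.599
gripper_force: 40.0
t 20.52 pos [0.5452 0.306  0.0122] yaw y 89.97 tilt -1.0 units [ 0.016 -0.033 -0.02 ] F [-4.8 -1.7  6. ] w 0.599 gf 40.0 j7 1.19
```

Resting on the floor, so I release, retreat upward and move aside.

```bash
python3 -m creep '[[0,0,0,0,0.7],[0,0,0,0,0.85],[0,0,0,0,0.85],[0,0,0,0,0.85],[0,0,-0.4,0,0.85],[0,0,-0.8,0,0.85],[0,0,-0.9,0,0.85],[0,0,-0.9,0,0.85],[0,0,-0.9,0,0.85],[0.7,0.5,-0.5,0,0.85],[0.9,0.5,0,0,0.85],[0.9,0.5,0,0,0.85]]'
python3 -m creep '[[0.5,1,0,0,0.85],[0.2,1,0,0,0.85],[0,1,0,0,0.85],[0,1,0,0,0.85],[0,0,0,0,0.85],[0,0,0,0,0.85],[0,0,0,0,0.85]]'
python3 - <<'E'
from h import *
go(.5446,.3047,.2)
d=vision.get_image("top");W=world(d)
for k,c,a,b in(("handle top",(.6274,.1047),.08,.1),("flange",(.6274,.1047),.036,.046),("tight",(.5446,.305),.037,.043)):
    m=sel(W,c,.045,a,b);print(k,m.sum(),W[m].mean(0).round(4) if m.any() else "",circ(W[m][:,:2]) if m.any() else "")
cv2.imwrite("pics/t4.png",cv2.resize(d["pixels"][100:260,60:280],None,fx=3,fy=3))
d=vision.get_image("side");cv2.imwrite("pics/s4.png",cv2.resize(d["pixels"][60:210,190:390],None,fx=3,fy=3))
E
```

```text
clock: 22.02
position: [0.4445, 0.3667, 0.1891]
ee_rot: [0.002, 3.14, 0.002]
force: [-0.5, 1.0, 0.0]
width: 0.853
gripper_force: 0.0
clock: 22.9
position: [0.418, 0.5247, 0.1882]
ee_rot: [0.003, 3.141, -0.0]
force: [-0.2, -0.4, 1.0]
width: 0.85
gripper_force: 0.0
t 22.9 pos [0.418  0.5247 0.1882] yaw y 89.88 tilt -1.0 units [-3.177 -5.494 -0.294] F [-0.2 -0.4  1. ] w 0.85 gf 0.0 j7 0.73
handle top 67 [0.6272 0.1046 0.0894] [0.6275 0.1049 0.011 ]
flange 131 [0.6238 0.1033 0.0398] [0.6281 0.1047 0.0266]
tight 278 [0.5476 0.3047 0.0393] [0.5472 0.3049 0.028 ]
```

View pics/t4.png

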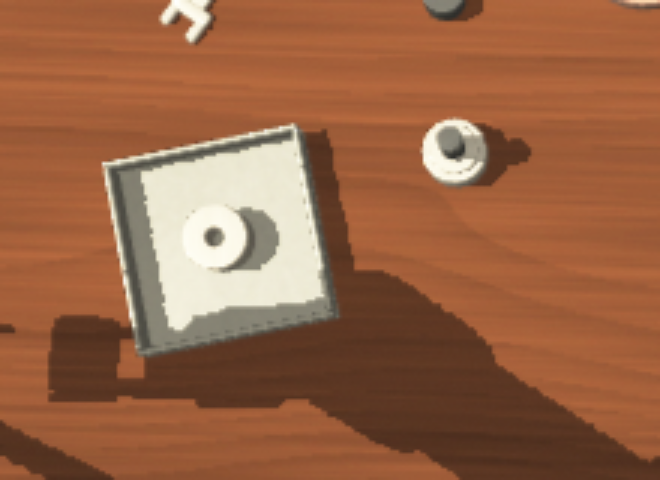

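View pics/s4.png

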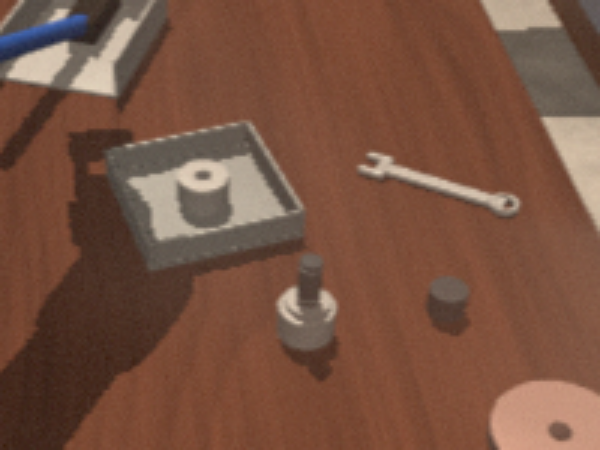

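The tight collar lies flat in the middle of the tray (top crop (215,237), top face at 0.039 m). The gauge stands home in the wide collar at top crop (455,150), and the arm is clear.

```bash
python3 -c "from cell import sign_off;print(sign_off())"
```

```text
the job is handed in; nothing more can be done
None
```

The gauge stands fully home in the wide collar, which was left in its place, the tight collar lies flat in the scrap tray, and the job was handed in at about 23 s.

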